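# Set a pipe former on its line and chock it

### The job

Get the work board ready for draping a slab: first push the little kiln's open door fully shut, until its roller catch holds it, because it hangs over the board. Then roll the grey pipe along the board, without lifting it, and stop it so that it lies along the black line, centred over it, and let go so that it rests there by itself. Last, slide the two wooden chocks, thin end first, up against the pipe, one from each side, so that it cannot roll off its line, and leave everything else where it is.

Things in the scene. Friction and masses are not known exactly. Their poses are not given: they have to be found in the camera images.
- former: Grey plastic waste pipe lying on the board: 110 mm outside diameter (too thick to grasp), 200 mm long, 5 mm wall, open ends, about 0.4 kg. Origin mid-length on the axis, 55 mm above the board. x is the pipe's axis, roughly along the line; y and z turn as it rolls. Starts 150 to 210 mm from the line on its +y side. Let go at 50 mm/s it coasts about 30 mm, at 20 mm/s 5 mm, then stops.
- line (a point): Middle of the straight black line, 5 mm wide, drawn across the work board, on the board's top 12 mm above the table. x runs along the line, y along the board away from the kiln (the pipe must roll towards -y), z up.
- board: Fixed plywood work board, 340 mm in x, 620 mm in y, 12 mm thick; origin under its centre, axes as the line's. The line is 100 mm from the centre towards -y, where the kiln is.
- chock_right: Wooden wedge between line and kiln, partly under the open door: 80 mm long, 60 wide, 50 high at its upright back, 4 at the toe; 0.13 kg. Origin under its centre, 40 mm from toe and back; x points to the toe (about +y of the line), y across its width. Its slope touches the pipe when the pipe's axis is 62 mm ahead of its origin along x.
- chock_left: The other wedge, of the same size and frame, on the board 305 to 335 mm from the line on its +y side, behind the pipe; its toe (x) points to the pipe and the line, about -y of the line.
- kiln_door (a joint): Kiln door angle, rad: 0 shut (firm stop), grows as it opens towards the board; starts 0.85 to 1.12. It stays where it is left (0.12 N m of friction). At about 0.05 its keeper meets a sprung roller: some 6 to 9 N at 170 mm from the hinge push it past 0.02, whence the roller pulls it home; left short of that it springs back to about 0.05.
- kiln_door_hinge (a point): On the door's upright hinge axis, at the side nearer the robot, 182 mm above the table. Frame turns with the door: y along the door to its free edge, -x out of its outer face (the one to push), z up. Seen from above the door opens anticlockwise. Door: grey steel, 280 mm wide from the hinge, from 87 to 277 mm above the table, from x = 0 to x = -30 mm (outer face).
- kiln_door_handle (a point): Middle of the upright black bar handle (90 mm high, 35 mm off the outer face), 187 mm above the table; in the door's frame 235 mm from the hinge along y and 65 mm out along -x.
- kiln: Small grey steel kiln at the right: 290 mm wide, 300 mm deep, top 287 mm above the table (a controller and a vent plug stand 32 mm higher, set back 190 mm from the front). Origin under its centre; its front, -x, faces the board and carries the door. Fixed.
- rolling_pin: Bystander: wooden rolling pin 400 mm long, 60 mm thick, lying beyond the board's far edge; origin under its middle. Leave it alone.
- plaster_bat: Bystander: white plaster slab 130 x 80 x 30 mm on the table between robot and board; origin under its centre. Leave it alone.
- glaze_brush: Bystander: brush 200 mm long on the table left of the board's end; origin under its middle. Leave it alone.
- scraper: Bystander: flat steel scraper 130 x 70 x 6 mm on the table beyond the board's far edge; origin under its centre. Leave it alone.
- water_jug: Bystander: open glass beaker 110 mm wide, 150 mm high, on the table left of the board's end; origin under its centre. Leave it alone.
- glaze_jar: Bystander: white jar 84 mm wide, 110 mm high, beyond the board's far edge to the right; origin under its centre. Leave it alone.
- modelling_stick: Bystander: round wooden stick 190 mm long, 12 mm thick, lying on the board along its far (+x) edge; origin under its middle. Leave it alone.

How it is judged:
By the outcome, as a careful person would: the job done as asked, in the order asked, and still so for the second after the job is handed in, with the robot touching nothing.
It also fails if it takes over 72 s, if anything falls off the work surface, if the arm or the gripper's body presses on something with over 40 N, if the wrist force passes 120 N, or if a joint passes its speed limit or range.

### The arm

A 6-joint arm with a two-finger parallel gripper is mounted at the origin on the work surface. World frame = base frame: x ahead of the robot, y to its left, z up, the work surface at z = 0. Lengths are in m, angles in rad, forces in N, time in s.
With the tool pointing down it reaches from about 0.325 to 0.9 m from the base axis. Payload 3.5 kg.
Tool frame: the origin (TCP) lies midway between the tips of the shut fingers; the grasp point (between the pads) lies 19 mm behind it; z points along the fingers, y is the line along which they close (so a half turn about z gives the same grasp; the last joint's range is limited). The gripper opens to 85 mm and grips with 20 to 120 N. Pads are 22 mm wide; open, the fingers measure 114 mm over their backs; the gripper's body (76 mm by 85 mm) begins 54 mm behind the grasp point. The pads swing forward as they close: fully open they stand 13 mm farther back than shut.
Start: joints at [1.096, 0.276, -0.026, 1.268, 0, 1.467], TCP at [0.227, 0.582, 0.231] pointing down, gripper open.
Joint ranges: [-3.12, 3.12], [-0.85, 1.88], [-1.08, 1.24], [-1.95, 2.15], [-1.57, 1.53], [-3.14, 3.14]. Speed limits (rad/s): [2.57, 2.57, 3.14, 3.14, 3.14, 3.14].

### API

Orientations are given as [roll, pitch, yaw] about the fixed x, y, z axes, in that order (R = Rz(yaw) Ry(pitch) Rx(roll)).
In Python, from rig import bot gives the robot as it stands.
- The arm moves only by the shell command python3 steer.py [FORCE], which reads ROWS from standard input. ROWS is a JSON list that holds a single list of rows (three levels of brackets), with 1 to 12 rows, each of 7 numbers: a rotation vector rx, ry, rz in parts of the range, where 1.0 means 180 degrees, then dx, dy, dz in fractions of the full range, 1 being 100 cm, then the opening from 0.0 (shut) to 1.0 (fully open); each row is the pose to reach, as a shift and turn from the pose commanded when the command began, along the tool's axes at that moment; what a row does not reach only later rows make up. A row lasts 1/8 s, in which the tool goes at most 0.0625 m and 0.188 rad, less where a joint would pass 70% of its speed; a pose out of reach is approached as far as the arm can. The fingers move at their own pace and stop on an object; FORCE is the grip in N (left out, the last holds). Time passes only in rows, so rows that do not move let the fingers close. It prints the time, the measured TCP pose, the force, the opening and the grip force at its end. No shift or turn number may pass 1 either way. Input that does not fit is refused with a message, and nothing moves.
- bot.sense(): the state, without advancing time (a new reading comes with each control period).
- bot.grab_frame(name): name is "side" or "top" or "wrist"; returns (picture, depth): 384x512x3 uint8, blue, green, red; 384x512 float32, m along the optical axis (not along the pixel's ray), 0 where there is no reading.
- bot.calibration(name): a dict with "intrinsics" (3x3 intrinsics, pixels), "rvec" (rotation vector, rad) and "tvec" (3), from world to camera coordinates, as OpenCV has them. Camera axes: x right, y down, z forward; pixel columns grow to the right and rows downward; lengths in m; the calibration is good to about 2 mm. A picture is of the moment at which its call begins: read the wrist's pose just before it. calibration takes no time and is no camera call; for the wrist camera it gives the pose at the moment of the call.
- bot.hand_in(): hands the job in; it is judged then, once.
The state is a dict: "t": time; "joint_pos": joint angles; "qvel": joint speeds; "joint_efforts": joint torques, N m; "ee_pos": TCP position; "tcp_rot": TCP orientation; "ft_force": force on the tool from outside, world axes, zero at the start; "wrist_torque": the same for the moment, N m; "grip_width": opening from 0.0 (shut) to 1.0 (fully open); "gripper_force": force on a finger pad.
Only numpy, scipy, OpenCV 4.12 (cv2) and the standard library are available. Lean on these libraries where they do the work, as an engineer would, in place of code of your own. Each camera call takes 0.05 s, during which the arm holds its last target. There are 200 camera calls.

## Working session

There is one attempt and no reset: what is moved stays moved. The work goes in short steps, Python scripts to look and compute and a shell command to move; the robot and the scene stay as the last step left them, time stands still between calls to the robot, and variables do not carry over. Pictures are saved under pics/ and viewed, at most 10 in all, crops included, and the job is handed in when it is done.

```bash
ls; mkdir -p pics; python3 - <<'E'
from rig import bot
import cv2,numpy as np
for n in("top","side"):
    p,d=bot.grab_frame(n); cv2.imwrite(f"pics/{n}0.png",p); np.save(f"pics/{n}0.npy",d)
    c=bot.calibration(n); np.savez(f"pics/{n}_c.npz",K=c["intrinsics"],r=c["rvec"],t=c["tvec"])
    R=cv2.Rodrigues(np.array(c["rvec"],float))[0]; print(n,-R.T@np.array(c["tvec"]).ravel(),R[2])
s=bot.sense(); print(s["t"],s["ee_pos"],s["tcp_rot"],s["ft_force"])
E
```

```text
pics
rig.py
steer.py
top [ 0.3678162  -0.02250394  1.89133879] [ 0.08783207  0.01299001 -0.99605059]
side [0.07121106 1.03777163 1.49341268] [ 0.25296843 -0.59462211 -0.76317201]
0.1 [0.22673483 0.58166564 0.23024337] [-3.13957097e+00 -1.99768037e-04  2.76982702e+00] [-0.44913179  0.16562146 -1.00618775]
```

View pics/top0.png

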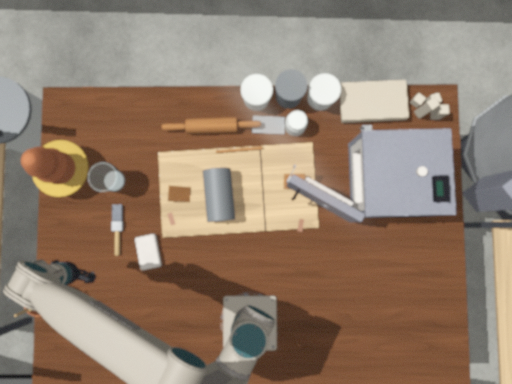

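View pics/side0.png

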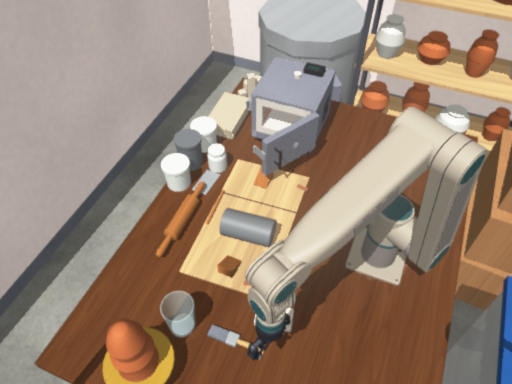

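The top view shows the line at column ~263 (rows 147–232), the pipe at about (219,195), the left chock at (179,194), the right chock at about (297,182) partly under the door, and the door from hinge (362,217) to free edge (290,180). The side view shows the same layout, with the door open over the board. Next I measure these from the depth images.

```bash
cat > h.py <<'E'
import cv2,numpy as np
from rig import bot
from scipy.spatial.transform import Rotation as Ro
def cloud(d,c):
    K=np.array(c["intrinsics"],float);R=cv2.Rodrigues(np.array(c["rvec"],float))[0];t=np.array(c["tvec"],float).ravel()
    v,u=np.mgrid[:d.shape[0],:d.shape[1]]
    P=np.stack([(u-K[0,2])/K[0,0]*d,(v-K[1,2])/K[1,1]*d,d],-1)
    W=(P-t)@R; W[d<=0]=np.nan
    return W
def ray(u,v,c,z):
    K=np.array(c["intrinsics"],float);R=cv2.Rodrigues(np.array(c["rvec"],float))[0];t=np.array(c["tvec"],float).ravel()
    o=-R.T@t; g=R.T@np.array([(u-K[0,2])/K[0,0],(v-K[1,2])/K[1,1],1]); return o+g*(z-o[2])/g[2]
def proj(P,c):
    return cv2.projectPoints(np.atleast_2d(np.array(P,float)),np.array(c["rvec"],float),np.array(c["tvec"],float),np.array(c["intrinsics"],float),None)[0][:,0]
def tool(P=None,s=None):
    "world shift -> tool axes"
    s=s or bot.sense(); return Ro.from_euler("xyz",s["tcp_rot"]).inv().apply(P)
E
python3 - <<'E'
from h import *
np.set_printoptions(precision=4,suppress=True)
for n in("top","side"):
    c=bot.calibration(n); d=np.load(f"pics/{n}0.npy"); p=cv2.imread(f"pics/{n}0.png"); W=cloud(d,c)
    x,y,z=W[...,0],W[...,1],W[...,2]
    print(n,"f",np.array(c["intrinsics"])[0,0])
    g=p.astype(int); sat=g.max(-1)-g.min(-1)
    # dark line on board
    reg=(z>-.01)&(z<.03)&(x>.35)&(x<.85)&(y>-.25)&(y<.4)
    m=reg&(g.max(-1)<110)&(sat<60)&(y<.07)&(y>-.1)
    if n=="top": m=np.zeros_like(reg); m[140:236,258:268]=(g.sum(-1)<np.median(g[150:230,250:258].sum(-1))-120)[140:236,258:268]
    L=W[m][:,:3]; print("line n",len(L), L.mean(0) if len(L) else "")
    if len(L)>5: l=cv2.fitLine(L[:,:2].astype(np.float32),cv2.DIST_HUBER,0,.01,.01).ravel(); print(l,np.degrees(np.arctan2(l[1],l[0])),L.min(0),L.max(0))
    # pipe
    m=(z>.07)&(z<.14)&(x>.4)&(x<.75)&(y>.05)&(y<.25)&(sat<40)
    Q=W[m]; print("pipe n",len(Q),Q.mean(0),Q.min(0),Q.max(0))
    T=Q[Q[:,2]>.112]; 
    if len(T)>5: l=cv2.fitLine(T[:,:2].astype(np.float32),cv2.DIST_HUBER,0,.01,.01).ravel(); print("axis",l,np.degrees(np.arctan2(l[1],l[0])),np.median(T[:,2]))
    # left chock
    m=(z>.025)&(z<.07)&(x>.45)&(x<.75)&(y>.2)&(y<.35)
    Q=W[m]; print("chockL",len(Q),Q.mean(0),Q.min(0),Q.max(0))
    # door
    m=(z>.26)&(z<.29)&(x>.4)&(x<.7)&(y<.05)&(y>-.3); Q=W[m]
    print("door",len(Q),Q.min(0),Q.max(0))
    if n=="top":
        l=cv2.fitLine(Q[:,:2].astype(np.float32),cv2.DIST_HUBER,0,.01,.01).ravel();print(l)
    m=(z>.27)&(z<.3)&(x>.3)&(x<.9)&(y<-.2)&(y>-.7); Q=W[m]; print("kiln",cv2.minAreaRect(Q[:,:2].astype(np.float32)),np.median(Q[:,2]))
    print("board z",np.nanmedian(z[(x>.5)&(x<.6)&(y>.0)&(y<.04)]))
p=cv2.imread("pics/top0.png")[130:245,150:375]; cv2.imwrite("pics/topc.png",cv2.resize(p,None,fx=3.5,fy=3.5,interpolation=cv2.INTER_CUBIC))
E
```

```text
top f 473.3846519774657
line n 157 [ 0.5543 -0.0508  0.0061]
[ 0.9995  0.0308  0.5451 -0.0505] 1.7644693 [ 0.339  -0.0718 -0.0125] [ 0.7225 -0.0337  0.0306]
pipe n 1430 [0.4959 0.1162 0.1117] [0.4007 0.0577 0.0702] [0.5967 0.1766 0.1358]
axis [0.9956 0.0932 0.4944 0.1193] 5.347324 0.11943927361640178
chockL 315 [0.529  0.2787 0.045 ] [0.4698 0.2002 0.0252] [0.7498 0.3345 0.0691]
door 486 [ 0.4341 -0.2991  0.2603] [ 0.5477 -0.1387  0.2883]
[ 0.5049  0.8632  0.492  -0.2221]
kiln ((0.5457479357719421, -0.44777587056159973), (0.308174729347229, 0.4976379871368408), 1.432390570640564) 0.286434058648363
board z 0.01245867288542607
side f 447.2031861998748
line n 99 [ 0.7955 -0.0167  0.0044]
[ 0.5529 -0.8332  0.8101 -0.0413] -56.432964 [ 0.7493 -0.0993 -0.0034] [0.85   0.0689 0.0135]
pipe n 1278 [0.4953 0.1374 0.1108] [0.4    0.0551 0.0704] [0.5985 0.1798 0.1347]
axis [0.9941 0.1087 0.4924 0.1233] 6.2403154 0.12172656609276453
chockL 313 [0.5163 0.285  0.0447] [0.4647 0.2001 0.025 ] [0.7497 0.3168 0.0699]
door 357 [ 0.4313 -0.2993  0.26  ] [ 0.5532 -0.1394  0.2893]
kiln ((0.5489175319671631, -0.4496977925300598), (0.31311652064323425, 0.49972572922706604), 0.5242569446563721) 0.290149908966188
board z 0.01706168327199242
```

View pics/topc.png

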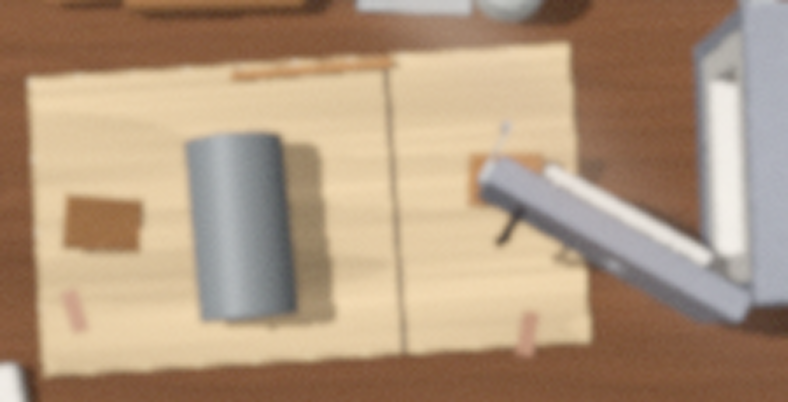

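The 3.5× crop (offset 150,130) shows the line from (387,70) to (404,353) in crop pixels. The right chock's toe is at (471,155–203), with its back end hidden under the door tip at (485,165). The left chock spans (65–142,195–250) and the stick (235–395,~68). I'll refine the geometry and plan the door push.

```bash
python3 - <<'E'
from h import *
np.set_printoptions(precision=4,suppress=True)
c=bot.calibration("top"); f=lambda u,v,z:ray(150+(u+.5)/3.5-.5,130+(v+.5)/3.5-.5,c,z)
a,b=f(387,70,.012),f(404,353,.012); print("line",a,b,(a+b)/2,np.degrees(np.arctan2(*(a-b)[[1,0]])))
print("board corners",*[f(*q,.012)for q in((27,77),(570,42),(591,343),(44,375))])
print("chockR toe",f(470,155,.016),f(472,203,.016)); print("chockL toe",f(142,199,.02),f(138,250,.016),"back",f(66,195,.062),f(62,249,.062))
d=np.load("pics/top0.npy");W=cloud(d,c);x,y,z=np.moveaxis(W,-1,0)
Q=W[(z>.275)&(z<.3)&(x>.35)&(x<.8)&(y<-.32)&(y>-.75)];print("kiln",cv2.minAreaRect(Q[:,:2].astype(np.float32)))
Q=W[(z>.262)&(z<.29)&(x>.4)&(x<.6)&(y<-.1)&(y>-.36)];r=cv2.minAreaRect(Q[:,:2].astype(np.float32));print("door",r,cv2.boxPoints(r))
Rw=bot.calibration("wrist");R=cv2.Rodrigues(np.array(Rw["rvec"],float))[0];o=-R.T@np.array(Rw["tvec"],float).ravel()
s=bot.sense();T=Ro.from_euler("xyz",s["tcp_rot"]);print("wristcam in tool",T.inv().apply(o-s["ee_pos"]),T.inv().apply(R[2]))
E
```

```text
line [ 0.6799 -0.0439  0.012 ] [ 0.357  -0.0617  0.012 ] [ 0.5184 -0.0528  0.012 ] 3.1516995327480664
board corners [0.6736 0.3697 0.012 ] [ 0.7115 -0.2538  0.012 ] [ 0.3677 -0.2726  0.012 ] [0.3331 0.3454 0.012 ]
chockR toe [ 0.5811 -0.1378  0.016 ] [ 0.5263 -0.1396  0.016 ]
chockL toe [0.5318 0.235  0.02  ] [0.474  0.2396 0.016 ] back [0.5328 0.3139 0.062 ] [0.4728 0.3175 0.062 ]
kiln ((0.5469109416007996, -0.5069050192832947), (0.3090110719203949, 0.37765681743621826), 1.1139612197875977)
door ((0.4743560552597046, -0.25483712553977966), (0.2550838887691498, 0.03172331303358078), 60.466148376464844) [[ 0.3977 -0.358 ]
 [ 0.4253 -0.3736]
 [ 0.551  -0.1517]
 [ 0.5234 -0.136 ]]
wristcam in tool [ 0.0732 -0.0002 -0.1425] [-0.287  -0.0004  0.9579]
```

The rows are not in the units I measure in: turns go in shares of 180 degrees. I convert before sending: 1.143 rad / 3.1416 = 0.3638.

```bash
echo '[[[0,0,0.0286,-0.02,-0.027,0,0],[0,0,0.0637,-0.055,-0.075,0,0],[0,0,0.0955,-0.09,-0.124,0,0],[0,0,0.1432,-0.126,-0.173,0,0],[0,0,0.191,-0.162,-0.223,0,0],[0,0,0.2387,-0.198,-0.272,0,0],[0,0,0.2865,-0.234,-0.321,0,0],[0,0,0.3183,-0.27,-0.371,0.002,0],[0,0,0.3501,-0.306,-0.42,0.004,0],[0,0,0.3638,-0.342,-0.47,0.005,0],[0,0,0.3638,-0.378,-0.519,0.005,0],[0,0,0.3638,-0.414,-0.569,0.005,0]]]' | python3 steer.py 20; python3 -c "
from h import *
s=bot.sense();print(s['tcp_rot'],s['joint_pos'],tool([0.434-s['ee_pos'][0],-.206-s['ee_pos'][1],.225-s['ee_pos'][2]]))"
```

```text
t: 1.6
ee_pos: [0.4059, -0.1002, 0.2261]
tcp_rot: [3.141, -0.0, 1.626]
ft_force: [1.6, -0.0, 0.7]
grip_width: 0.003
gripper_force: 0.0
[ 3.14121631e+00 -2.77059378e-04  1.62626007e+00] [-3.97204297e-01 -9.46644603e-02 -4.47659415e-01  1.21758411e+00
  4.13755372e-04  1.11812839e+00] [-0.10717739  0.02215339  0.00112626]
```

```bash
echo '[[[0,0,0,-0.054,0.011,0.001,0],[0,0,0,-0.107,0.022,0.001,0],[0,0,0,-0.118,0.038,0.001,0],[0,0,0,-0.125,0.049,0.001,0],[0,0,0,-0.136,0.071,0.001,0],[0,0,0,-0.147,0.093,0.001,0],[0,0,0,-0.163,0.112,0.001,0],[0,0,0,-0.179,0.128,0.001,0],[0,0,0,-0.198,0.142,0.001,0],[0,0,0,-0.218,0.153,0.001,0]]]' | python3 steer.py; python3 - <<'E'
from h import *
p,d=bot.grab_frame("top");cv2.imwrite("pics/top1.png",cv2.resize(p[130:245,150:375],None,fx=3.5,fy=3.5,interpolation=cv2.INTER_CUBIC))
W=cloud(d,bot.calibration("top"));x,y,z=np.moveaxis(W,-1,0)
Q=W[(z>.262)&(z<.283)&(x>.4)&(x<.75)&(y<-.1)&(y>-.36)];r=cv2.minAreaRect(Q[:,:2].astype(np.float32));print("door",r,cv2.boxPoints(r))
s=bot.sense();print(s['ee_pos'],s['ft_force'])
E
```

```text
t: 2.85
ee_pos: [0.5718, -0.3052, 0.2248]
tcp_rot: [-3.141, -0.002, 1.63]
ft_force: [-0.3, -0.0, -0.1]
grip_width: 0.001
gripper_force: 0.0
door ((0.5532145500183105, -0.33074796199798584), (0.25785577297210693, 0.028308307752013206), 9.82015609741211) [[ 0.4237616  -0.33879063]
 [ 0.42858982 -0.36668417]
 [ 0.6826675  -0.3227053 ]
 [ 0.6778393  -0.29481176]]
[ 0.57342057 -0.30808429  0.22468185] [ 3.21794456 -2.87794112 -0.85760559]
```

View pics/top1.png

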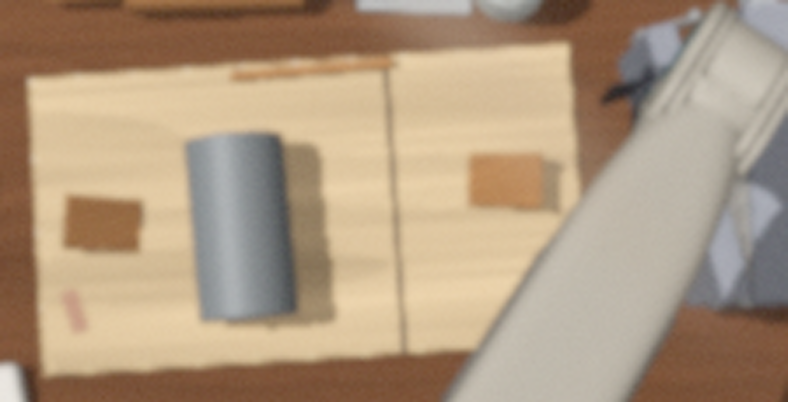

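The crop shows the door nearly shut, with its handle at about (625,92), and the right chock now clear at (470–545,153–208). I'll keep pushing gently.

```bash
echo '[[[0,0,0,-0.009,0.005,0,0],[0,0,0,-0.017,0.009,0,0],[0,0,0,-0.022,0.011,0,0],[0,0,0,-0.026,0.012,0,0],[0,0,0,-0.029,0.013,0,0]]]' | python3 steer.py; echo '[[[0,0,0,-0.003,0,0,0],[0,0,0,-0.006,0,0,0]]]' | python3 steer.py
```

```text
t: 3.52
ee_pos: [0.5855, -0.3356, 0.2253]
tcp_rot: [-3.141, -0.0, 1.627]
ft_force: [0.5, 0.4, -0.7]
grip_width: -0.0
gripper_force: 0.0
t: 3.78
ee_pos: [0.586, -0.3414, 0.2254]
tcp_rot: [3.141, -0.001, 1.627]
ft_force: [0.1, 6.0, 1.9]
grip_width: 0.006
gripper_force: 0.0
```

```bash
echo '[[[0,0,0,-0.002,0,0,0],[0,0,0,-0.004,0,0,0],[0,0,0,-0.006,0,0,0],[0,0,0,-0.006,0,0,0]]]' | python3 steer.py
```

```text
t: 4.28
ee_pos: [0.5862, -0.3485, 0.2254]
tcp_rot: [-3.141, 0.002, 1.626]
ft_force: [0.3, -0.7, 0.2]
grip_width: -0.002
gripper_force: 0.0
```

```bash
echo '[[[0,0,0,-0.002,0,0,0],[0,0,0,-0.004,0,0,0],[0,0,0,-0.004,0,0,0]]]' | python3 steer.py
```

```text
t: 4.65
ee_pos: [0.5861, -0.3498, 0.2253]
tcp_rot: [-3.141, -0.004, 1.627]
ft_force: [-0.8, 6.3, 2.0]
grip_width: 0.0
gripper_force: 0.0
```

```bash
echo '[[[0,0,0,-0.003,0,0,0],[0,0,0,0.005,0,0,0],[0,0,0,0.04,0,-0.01,0],[0,0,0,0.09,-0.01,-0.03,0],[0,0,0,0.145,-0.02,-0.05,0],[0,0,0,0.2,-0.035,-0.06,0],[0,0,0,0.255,-0.05,-0.07,0.6],[0,0,0,0.31,-0.065,-0.075,0.6],[0,0,0,0.36,-0.065,-0.075,0.6],[0,0,0,0.384,-0.065,-0.075,0.6],[0,0,0,0.384,-0.065,-0.075,0.6]]]' | python3 steer.py; python3 - <<'E'
from h import *
c=bot.calibration("wrist");p,d=bot.grab_frame("wrist");cv2.imwrite("pics/w1.png",p);np.savez("pics/w1.npz",d=d,K=c["intrinsics"],r=c["rvec"],t=c["tvec"])
print(np.array(c["intrinsics"])[0,0])
p,d=bot.grab_frame("top");np.save("pics/top2.npy",d);W=cloud(d,bot.calibration("top"));x,y,z=np.moveaxis(W,-1,0)
Q=W[(z>.25)&(z<.281)&(x>.38)&(x<.75)&(y<-.2)&(y>-.4)];r=cv2.minAreaRect(Q[:,:2].astype(np.float32));print("door",r,cv2.boxPoints(r))
E
```

```text
t: 6.02
ee_pos: [0.5002, 0.0291, 0.3007]
tcp_rot: [3.14, 0.001, 1.63]
ft_force: [-0.3, -0.2, -0.3]
grip_width: 0.601
gripper_force: 0.0
295.1800452217747
door ((0.5515156984329224, -0.38011986017227173), (0.2956581115722656, 0.04063909873366356), 0.5076987743377686) [[ 0.4035124  -0.36111102]
 [ 0.40387252 -0.4017485 ]
 [ 0.69951904 -0.3991287 ]
 [ 0.6991589  -0.3584912 ]]
```

View pics/w1.png

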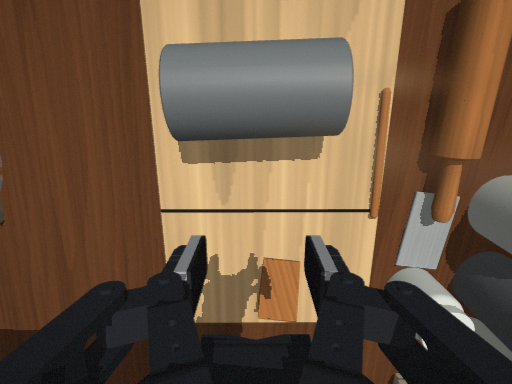

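The wrist view shows the line at row ~211 (columns 163–370), the pipe at (162–352, 40–140) and the right chock at (260–299, 258–322). The stick is at (380, 90–218), beyond the pipe's end. The door's top edge now runs parallel to the kiln front. Next I fit precise poses.

```bash
cat >> h.py <<'E'
from scipy.optimize import least_squares
def fitpipe(W,lo=-.2,hi=.25):
    x,y,z=np.moveaxis(W,-1,0); Q=W[(z>.075)&(z<.14)&(x>.36)&(x<.66)&(y>lo)&(y<hi)]
    # axis y=y0+k(x-.5), height h, radius .055
    f=lambda a:np.hypot((Q[:,1]-a[0]-a[1]*(Q[:,0]-.5))/np.hypot(1,a[1]),Q[:,2]-a[2])-.055
    r=least_squares(f,[np.median(Q[:,1]),.05,.067],loss="soft_l1",f_scale=.003)
    return r.x,np.degrees(np.arctan(r.x[1])),np.percentile(Q[:,0],[.5,99.5]),len(Q),np.abs(r.fun).mean()
def linefit(p,c,u0,u1,v0,v1,z=.012):
    "dark near-horizontal line in picture -> world"
    g=cv2.cvtColor(p,cv2.COLOR_BGR2GRAY).astype(float);P=[]
    for u in range(u0,u1):
        w=np.clip(np.median(g[v0:v1,u])-40-g[v0:v1,u],0,None)
        if w.sum()>20: P.append(ray(u,v0+(w*np.arange(v1-v0)).sum()/w.sum(),c,z)[:2])
    P=np.array(P,np.float32);l=cv2.fitLine(P,cv2.DIST_HUBER,0,.001,.001).ravel();l=l*np.sign(l[0])*[1,1,np.sign(l[0]),np.sign(l[0])]
    return l,np.degrees(np.arctan2(l[1],l[0])),P[0],P[-1]
E
python3 - <<'E'
from h import *
np.set_printoptions(precision=4,suppress=True)
n=np.load("pics/w1.npz");c=dict(intrinsics=n["K"],rvec=n["r"],tvec=n["t"]);p=cv2.imread("pics/w1.png");W=cloud(n["d"],c)
print("line",linefit(p,c,168,365,203,219))
x,y,z=np.moveaxis(W,-1,0);print("boardz",np.nanmedian(z[(x>.45)&(x<.55)&(y>-.04)&(y<.0)]))
print("pipe wrist",fitpipe(W))
d=np.load("pics/top0.npy");print("pipe top",fitpipe(cloud(d,bot.calibration("top")),.03))
d=np.load("pics/side0.npy");print("pipe side",fitpipe(cloud(d,bot.calibration("side")),.03))
Q=W[(z>.03)&(z<.075)&(y<-.1)&(y>-.25)&(x>.52)&(x<.62)];Q=Q[:, :];r=cv2.minAreaRect(Q[:,:2].astype(np.float32));print("chockR",r,Q.min(0),Q.max(0))
print("px",*[ray(*q,c,h)for q,h in(((260,258),.016),((299,260),.016),((259,320),.062),((298,322),.062))])
W2=cloud(np.load("pics/top2.npy"),bot.calibration("top"));print("pipe top2",fitpipe(W2,.03,.22))
E
```

```text
line (array([ 0.998 ,  0.0624,  0.5218, -0.0539]), np.float64(3.578734345575483), array([ 0.3699, -0.0633], dtype=float32), array([ 0.6736, -0.0445], dtype=float32))
boardz 0.011893987283025332
pipe wrist (array([0.1174, 0.096 , 0.0667]), np.float64(5.483469825174816), array([0.3965, 0.5947]), 18262, np.float64(0.000490300901806266))
pipe top (array([0.1204, 0.0949, 0.0674]), np.float64(5.421947250802376), array([0.3936, 0.5932]), 1473, np.float64(0.002817440525270619))
pipe side (array([0.1147, 0.0928, 0.0704]), np.float64(5.301865818944162), array([0.3972, 0.597 ]), 1311, np.float64(0.002650349985811787))
chockR ((0.5502813458442688, -0.1873740553855896), (0.05955541133880615, 0.060116611421108246), 88.22661590576172) [ 0.5201 -0.2174  0.03  ] [ 0.5806 -0.1573  0.0632]
px [ 0.5176 -0.1349  0.016 ] [ 0.581  -0.1347  0.016 ] [ 0.5207 -0.2167  0.062 ] [ 0.5814 -0.2167  0.062 ]
pipe top2 (array([0.1198, 0.0941, 0.0683]), np.float64(5.376789275268367), array([0.3936, 0.5919]), 561, np.float64(0.0026546213751230652))
```

In the tool's units: -0.4 rad / 3.1416 = -0.1273.

```bash
echo '[[[0,-0.0318,0,0.03,0,0.02,0.6],[0,-0.0637,0,0.08,0,0.04,0.6],[0,-0.0955,0,0.13,0.003,0.06,0.6],[0,-0.1273,0,0.165,0.005,0.09,0.6],[0,-0.1273,0,0.179,0.005,0.13,0.6],[0,-0.1273,0,0.179,0.005,0.18,0.6],[0,-0.1273,0,0.179,0.005,0.22,0.6],[0,-0.1273,0,0.179,0.005,0.25,0.6],[0,-0.1273,0,0.179,0.005,0.268,0.6],[0,-0.1273,0,0.179,0.005,0.273,0.6]]]' | python3 steer.py
```

```text
t: 7.38
ee_pos: [0.4951, 0.2062, 0.0265]
tcp_rot: [-3.14, 0.401, 1.626]
ft_force: [-1.2, 0.2, 0.0]
grip_width: 0.595
gripper_force: 0.0
```

```bash
echo '[[[0,0,0,-0.011,0,0.0047,0.6],[0,0,0,-0.02,0,0.0084,0.6],[0,0,0,-0.025,0,0.0105,0.6],[0,0,0,-0.03,0,0.0127,0.6],[0,0,0,-0.035,0,0.0148,0.6],[0,0,0,-0.04,0,0.0169,0.6],[0,0,0,-0.045,0,0.019,0.6],[0,0,0,-0.05,0,0.0211,0.6],[0,0,0,-0.055,0,0.0232,0.6],[0,0,0,-0.06,0,0.0253,0.6],[0,0,0,-0.065,0,0.0275,0.6],[0,0,0,-0.07,0,0.0296,0.6]]]' | python3 steer.py; echo '[[[0,0,0,-0.005,0,0.0021,0.6],[0,0,0,-0.009,0,0.0038,0.6],[0,0,0,-0.012,0,0.0051,0.6],[0,0,0,-0.014,0,0.0059,0.6],[0,0,0,-0.015,0,0.0063,0.6],[0,0,0,-0.015,0,0.0063,0.6]]]' | python3 steer.py;python3 - <<'E'
from h import *
c=bot.calibration("wrist");p,d=bot.grab_frame("wrist");print(fitpipe(cloud(d,c),-.1,.2))
p,d=bot.grab_frame("top");print(fitpipe(cloud(d,bot.calibration("top")),-.1,.15));cv2.imwrite("pics/w2.png",p)
print(bot.sense()["t"])
E
```

```text
t: 8.88
ee_pos: [0.4994, 0.131, 0.0273]
tcp_rot: [-3.142, 0.4, 1.627]
ft_force: [0.5, -0.3, 0.1]
grip_width: 0.6
gripper_force: 0.0
t: 9.62
ee_pos: [0.5003, 0.1151, 0.0274]
tcp_rot: [3.142, 0.4, 1.627]
ft_force: [-0.6, 0.7, -0.6]
grip_width: 0.599
gripper_force: 0.0
(array([0.17780455, 0.05805956, 0.04670887]), np.float64(3.3228376237338835), array([0.4362779 , 0.56016069]), 33980, np.float64(0.006355235695330734))
(array([0.05573881, 0.09213604, 0.0679537 ]), np.float64(5.264143897662617), array([0.40063565, 0.60022459]), 1639, np.float64(0.006105237121432065))
9.725
```

```bash
python3 - <<'E'
from h import *
c=bot.calibration("wrist");p,d=bot.grab_frame("wrist");W=cloud(d,c);print(fitpipe(W,-.1,.07));cv2.imwrite("pics/w3.png",p)
p,d=bot.grab_frame("top");print(fitpipe(cloud(d,bot.calibration("top")),-.1,.07))
p,d=bot.grab_frame("side");print(fitpipe(cloud(d,bot.calibration("side")),-.1,.07))
E
```

```text
return _methods._mean(a, axis=axis, dtype=dtype,
  ret = ret.dtype.type(ret / rcount)
Traceback (most recent call last):
  File "h.py", line 23, in fitpipe
    r=least_squares(f,[np.median(Q[:,1]),.05,.067],loss="soft_l1",f_scale=.003)
ValueError: Initial guess is outside of provided bounds
```

```bash
python3 - <<'E'
from h import *
for n in("top","side"):
    p,d=bot.grab_frame(n);print(n,fitpipe(cloud(d,bot.calibration(n)),-.1,.07))
E
```

```text
top (array([0.0533933 , 0.09346467, 0.06741341]), np.float64(5.339619088038603), array([0.40077987, 0.60115992]), 990, np.float64(0.002845164952463515))
side (array([0.04647993, 0.06519783, 0.07036409]), np.float64(3.7302812168198427), array([0.4047113 , 0.52906025]), 380, np.float64(0.0025324318141742943))
```

```bash
echo '[[[0,0,0,0.0138,0.02,-0.0058,0],[0,0,0,0.0138,0.06,-0.0058,0],[0,0,0,0.0138,0.082,-0.0058,0],[0,0,0,0.0138,0.082,-0.0058,0],[0,0,0,0.0074,0.082,-0.0031,0],[0,0,0,0,0.082,0,0],[0,0,0,-0.0074,0.082,0.0031,0],[0,0,0,-0.0129,0.082,0.0054,0],[0,0,0,0,0.082,0,0],[0,0,0,0,0.082,0,0],[0,0,0,0,0.082,0,0]]]' | python3 steer.py; python3 - <<'E'
from h import *
for n in("top","side"):
    p,d=bot.grab_frame(n);print(n,fitpipe(cloud(d,bot.calibration(n)),-.1,.06))
E
```

```text
t: 11.25
ee_pos: [0.5822, 0.1202, 0.0273]
tcp_rot: [3.142, 0.4, 1.628]
ft_force: [0.6, 0.3, 0.3]
grip_width: -0.001
gripper_force: 0.0
top (array([0.0302368 , 0.082183  , 0.06721163]), np.float64(4.698180774009454), array([0.40414228, 0.60097843]), 1149, np.float64(0.0029764933689527197))
side (array([0.02233032, 0.07828798, 0.07025209]), np.float64(4.4764404800847455), array([0.40637968, 0.60447136]), 758, np.float64(0.002583592367540226))
```

```bash
echo '[[[0,0,0,-0.0092,0,0.0039,0],[0,0,0,-0.0193,0,0.0082,0],[0,0,0,-0.0295,0,0.0124,0],[0,0,0,-0.0396,0,0.0167,0],[0,0,0,-0.02,-0.03,0.0085,0.3],[0,0,0,-0.02,-0.06,0.0085,0.6],[0,0,0,-0.02,-0.07,0.0085,0.6],[0,0,0,-0.02,-0.07,0.0085,0.6],[0,0,0,-0.02,-0.07,0.0085,0.6]]]' | python3 steer.py; python3 - <<'E'
from h import *
for n in("top","side"):
    p,d=bot.grab_frame(n);print(n,fitpipe(cloud(d,bot.calibration(n)),-.12,.03))
E
```

```text
t: 12.48
ee_pos: [0.5152, 0.0941, 0.0277]
tcp_rot: [3.139, 0.4, 1.625]
ft_force: [0.3, -0.4, -0.7]
grip_width: 0.598
gripper_force: 0.0
top (array([-0.01098512,  0.05804669,  0.06760521]), np.float64(3.322102339396862), array([0.40434418, 0.60386928]), 1295, np.float64(0.0029414853304416174))
side (array([-0.01924461,  0.05352333,  0.07003411]), np.float64(3.0637374871057057), array([0.40737068, 0.54755668]), 683, np.float64(0.0026559987164631892))
```

```bash
echo '[[[0,0,0,-0.0184,-0.011,0.0078,0.6],[0,0,0,-0.0368,-0.011,0.0155,0.6],[0,0,0,-0.0424,-0.011,0.0179,0.6],[0,0,0,-0.0461,-0.011,0.0195,0.6],[0,0,0,-0.0497,-0.011,0.021,0.6],[0,0,0,-0.0534,-0.011,0.0225,0.6],[0,0,0,-0.0571,-0.011,0.0241,0.6],[0,0,0,-0.0608,-0.011,0.0257,0.6],[0,0,0,-0.0636,-0.011,0.0268,0.6],[0,0,0,-0.0663,-0.011,0.028,0.6],[0,0,0,-0.0682,-0.011,0.0288,0.6],[0,0,0,-0.0682,-0.011,0.0288,0.6]]]' | python3 steer.py; echo '[[[0,0,0,0,0,0,0.6],[0,0,0,0,0,0,0.6]]]' | python3 steer.py; python3 - <<'E'
from h import *
for n in("top","side"):
    p,d=bot.grab_frame(n);print(n,fitpipe(cloud(d,bot.calibration(n)),-.12,-.02))
c=bot.calibration("wrist");p,d=bot.grab_frame("wrist");cv2.imwrite("pics/w4.png",p);np.savez("pics/w4.npz",d=d,K=c["intrinsics"],r=c["rvec"],t=c["tvec"])
E
```

```text
t: 14.08
ee_pos: [0.5066, 0.0194, 0.0273]
tcp_rot: [-3.142, 0.4, 1.627]
ft_force: [0.2, 0.5, 0.7]
grip_width: 0.601
gripper_force: 0.0
t: 14.32
ee_pos: [0.5066, 0.0196, 0.0273]
tcp_rot: [-3.142, 0.4, 1.627]
ft_force: [0.1, 0.1, 0.2]
grip_width: 0.597
gripper_force: 0.0
top (array([-0.03644193,  0.05238973,  0.06747995]), np.float64(2.998968679601911), array([0.40773553, 0.60480031]), 960, np.float64(0.0027805683723192815))
side (array([-0.04185133,  0.03536381,  0.07092026]), np.float64(2.025353075689448), array([0.41000883, 0.52938956]), 306, np.float64(0.002380391160783398))
```

View pics/w4.png

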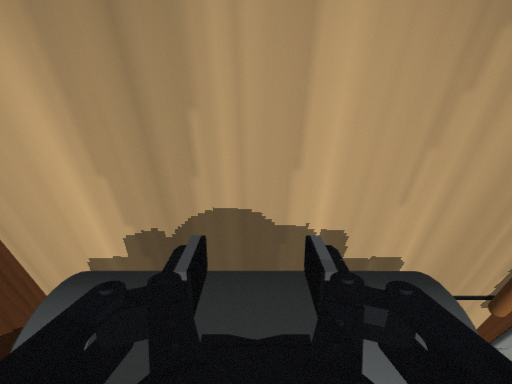

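The wrist view shows only the gripper front, with the pipe behind it and the line peeking out at (455–495,298). It is about 16 mm short by the top camera, so I'll give it a slow nudge, then back off and rise to re-measure.

The rows are not in the units I measure in: turns go in shares of 180 degrees. I convert before sending: 0.4 rad / 3.1416 = 0.1273.

```bash
echo '[[[0,0,0,-0.0037,0,0.0016,0.6],[0,0,0,-0.006,0,0.0025,0.6],[0,0,0,-0.0083,0,0.0035,0.6],[0,0,0,-0.0106,0,0.0045,0.6],[0,0,0,-0.0124,0,0.0053,0.6],[0,0,0,-0.0134,0,0.0056,0.6],[0,0,0,-0.0134,0,0.0056,0.6]]]' | python3 steer.py; echo '[[[0,0,0,0.02,0,-0.0085,0.6],[0,0,0,0.037,0,-0.0156,0.6],[0,0,0,0.022,0,-0.052,0.6],[0,0.0318,0,0.002,0,-0.1,0.6],[0,0.0637,0,-0.02,0,-0.145,0.6],[0,0.0955,0,-0.045,0,-0.19,0.6],[0,0.1273,0,-0.07,0,-0.235,0.6],[0,0.1273,0,-0.083,0,-0.261,0.6],[0,0.1273,0,-0.083,0,-0.261,0.6]]]' | python3 steer.py; cat > look.py <<'E'
from h import *
import sys
np.set_printoptions(precision=4,suppress=True)
n=sys.argv[1]
c=bot.calibration("wrist");p,d=bot.grab_frame("wrist");cv2.imwrite(f"pics/{n}.png",p);np.savez(f"pics/{n}.npz",d=d,K=c["intrinsics"],r=c["rvec"],t=c["tvec"])
W=cloud(d,c);print("pipe",fitpipe(W,-.13,.04));x,y,z=np.moveaxis(W,-1,0)
for nm,lo,hi in(("R",-.25,-.1),("L",.0,.35)):
    Q=W[(z>.025)&(z<.07)&(y<hi)&(y>lo)&(x>.45)&(x<.62)]
    if len(Q)>50: print(nm,cv2.minAreaRect(Q[:,:2].astype(np.float32)),np.percentile(Q,[.5,99.5],axis=0).round(4).tolist())
s=bot.sense();print(s["t"],s["ee_pos"],s["tcp_rot"])
E
python3 look.py w5
```

```text
t: 15.35
ee_pos: [0.5074, 0.005, 0.0274]
tcp_rot: [3.142, 0.4, 1.627]
ft_force: [1.0, 0.6, 0.2]
grip_width: 0.599
gripper_force: 0.0
t: 16.48
ee_pos: [0.5079, 0.0296, 0.3032]
tcp_rot: [3.135, 0.001, 1.626]
ft_force: [0.5, 0.2, -0.4]
grip_width: 0.601
gripper_force: 0.0
pipe (array([-0.0519,  0.0569,  0.0668]), np.float64(3.2552201508420913), array([0.4082, 0.6046]), 11173, np.float64(0.0005120020788811053))
R ((0.5504410266876221, -0.18263372778892517), (0.06931818276643753, 0.06016141548752785), 86.66027069091797) [[0.5189, -0.2157, 0.0252], [0.5808, -0.1507, 0.0621]]
L ((0.5262401700019836, 0.004494732711464167), (0.15250207483768463, 0.0009255167678929865), 3.257284641265869) [[0.4509, 0.0003, 0.0618], [0.6021, 0.0088, 0.0699]]
16.525 [0.5066 0.03   0.3009] [3.1393 0.0004 1.6264]
```

In the tool's units: -0.4 rad / 3.1416 = -0.1273.

```bash
echo '[[[0,-0.0477,0,0.02,0,0.05,0.6],[0,-0.0955,0,0.02,0,0.1,0.6],[0,-0.1273,0,0.02,0,0.15,0.6],[0,-0.1273,0,0.02,0,0.205,0.6],[0,-0.1273,0,0.018,0,0.25,0.6],[0,-0.1273,0,0.013,0,0.2735,0.6],[0,-0.1273,0,-0.01,0,0.2735,0.6],[0,-0.1273,0,-0.02,0,0.2735,0.6],[0,-0.1273,0,-0.023,0,0.2735,0.6],[0,-0.1273,0,-0.025,0,0.2735,0.6],[0,-0.1273,0,-0.0265,0,0.2735,0.6],[0,-0.1273,0,-0.028,0,0.2735,0.6]]]' | python3 steer.py;echo '[[[0,0,0,-0.001,0,0.0004,0.6],[0,0,0,-0.0014,0,0.0006,0.6],[0,0,0,-0.0014,0,0.0006,0.6]]]' | python3 steer.py; echo '[[[0,0,0,0.02,0,-0.0085,0.6],[0,0,0,0.037,0,-0.0156,0.6],[0,0,0,0.022,0,-0.052,0.8],[0,0.0318,0,0.002,0,-0.1,0.8],[0,0.0637,0,-0.02,0,-0.145,1],[0,0.0955,0,-0.045,0,-0.19,1],[0,0.1273,0,-0.07,0,-0.235,1],[0,0.1273,0,-0.083,0,-0.261,1],[0,0.1273,0,-0.083,0,-0.261,1]]]' | python3 steer.py; python3 look.py w6; python3 - <<'E'
from h import *
n=np.load("pics/w6.npz");c=dict(intrinsics=n["K"],rvec=n["r"],tvec=n["t"]);p=cv2.imread("pics/w6.png")
print(proj([[.385,-.0624,.012],[.63,-.047,.012],[.67,-.0446,.012]],c))
E
```

```text
t: 18.02
ee_pos: [0.5079, 0.0025, 0.0269]
tcp_rot: [3.141, 0.4, 1.627]
ft_force: [0.1, 0.9, -0.9]
grip_width: 0.605
gripper_force: 0.1
t: 18.4
ee_pos: [0.5077, 0.0007, 0.0266]
tcp_rot: [-3.142, 0.4, 1.627]
ft_force: [0.1, -1.2, -0.2]
grip_width: 0.599
gripper_force: 0.0
t: 19.52
ee_pos: [0.5081, 0.0252, 0.3024]
tcp_rot: [3.135, 0.001, 1.626]
ft_force: [1.2, 0.2, -0.0]
grip_width: 0.997
gripper_force: 0.0
pipe (array([-0.055 ,  0.0565,  0.0668]), np.float64(3.2334897184448796), array([0.4088, 0.6058]), 12619, np.float64(0.0005017451280161678))
R ((0.5504530072212219, -0.18231841921806335), (0.07015077024698257, 0.060225553810596466), 86.85326385498047) [[0.5189, -0.2154, 0.0252], [0.5806, -0.15, 0.0623]]
L ((0.5515809655189514, 0.002862648805603385), (0.10134716331958771, 0.0010304783936589956), 3.3120219707489014) [[0.5029, 0.0001, 0.0606], [0.6021, 0.0059, 0.0696]]
19.575 [0.5068 0.0256 0.3001] [3.1394 0.0004 1.6263]
[[172.05333913 207.83278411]
 [330.09015458 206.63911724]
 [355.83559934 206.51389535]]
```

View pics/w6.png

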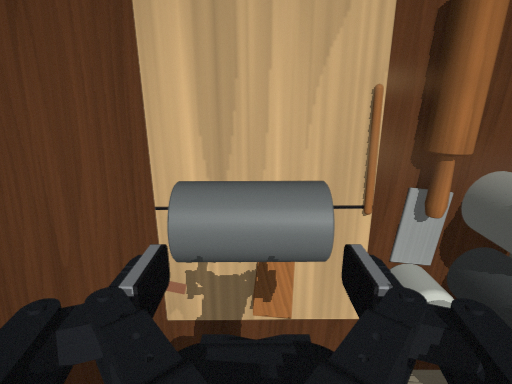

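Line stubs are visible at (155–170,208) and (334–364,207), level with the pipe axis, and the fit puts the pipe within 0.5 mm and 0.4° of the line. Now I'll grip the right chock, with the tool tilted away from the pipe.

In the tool's units: 0.15 rad / 3.1416 = 0.0477.

```bash
echo '[[[0,0.0159,0,-0.04,0.008,0,1],[0,0.0477,0,-0.1,0.016,0.01,1],[0,0.0955,0,-0.16,0.025,0.03,1],[0,0.0955,0,-0.205,0.0314,0.06,1],[0,0.0955,0,-0.222,0.0314,0.11,1],[0,0.0955,0,-0.222,0.0314,0.165,1],[0,0.0955,0,-0.222,0.0314,0.215,1],[0,0.0955,0,-0.222,0.0314,0.255,1],[0,0.0955,0,-0.222,0.0314,0.275,1],[0,0.0955,0,-0.222,0.0314,0.282,1],[0,0.0955,0,-0.222,0.0314,0.282,1]]]' | python3 steer.py; echo '[[[0,0,0,0,0,0,0.5],[0,0,0,0,0,0,0.5],[0,0,0,0,0,0,0.5],[0,0,0,0,0,0,0.5],[0,0,0,0,0,0,0.5]]]' | python3 steer.py 25
```

```text
t: 20.95
ee_pos: [0.5505, -0.1941, 0.0177]
tcp_rot: [3.141, -0.3, 1.627]
ft_force: [0.5, 0.5, 0.2]
grip_width: 1.003
gripper_force: 0.0
t: 21.58
ee_pos: [0.5512, -0.1949, 0.0192]
tcp_rot: [3.139, -0.298, 1.627]
ft_force: [-1.7, -1.4, 5.7]
grip_width: 0.713
gripper_force: 27.4
```

```bash
echo '[[[0,0,0,0.0048,0,0.0015,0.5],[0,0,0,0.0143,0,0.0044,0.5],[0,0,0,0.0239,0,0.0074,0.5],[0,0,0,0.0334,0,0.0103,0.5],[0,0,0,0.041,0,0.0127,0.5],[0,0,0,0.0468,0,0.0145,0.5],[0,0,0,0.0506,0,0.0157,0.5],[0,0,0,0.0525,0,0.0163,0.5],[0,0,0,0.0535,0,0.0166,0.5],[0,0,0,0.0535,0,0.0166,0.5]]]' | python3 steer.py; python3 - <<'E'
from h import *
np.set_printoptions(precision=4,suppress=True)
for n in("top","side"):
    p,d=bot.grab_frame(n);W=cloud(d,bot.calibration(n));print(n,fitpipe(W,-.04,.02))
c=bot.calibration("wrist");p,d=bot.grab_frame("wrist");cv2.imwrite("pics/w7.png",p);np.savez("pics/w7.npz",d=d,K=c["intrinsics"],r=c["rvec"],t=c["tvec"]);print(fitpipe(cloud(d,c),-.12,.04))
E
```

```text
t: 22.82
ee_pos: [0.5491, -0.1396, 0.0192]
tcp_rot: [3.137, -0.297, 1.628]
ft_force: [0.0, -4.1, 6.4]
grip_width: 0.715
gripper_force: 27.2
top (array([-0.0527,  0.0536,  0.0681]), np.float64(3.0673893050173215), array([0.4049, 0.6041]), 579, np.float64(0.0026419928834246586))
side (array([-0.0588,  0.0571,  0.0721]), np.float64(3.268560421388112), array([0.4099, 0.6087]), 705, np.float64(0.003177523256675351))
(array([-0.055 ,  0.0588,  0.0668]), np.float64(3.362781212627232), array([0.4745, 0.6067]), 90272, np.float64(0.00044854234961058876))
```

View pics/w7.png

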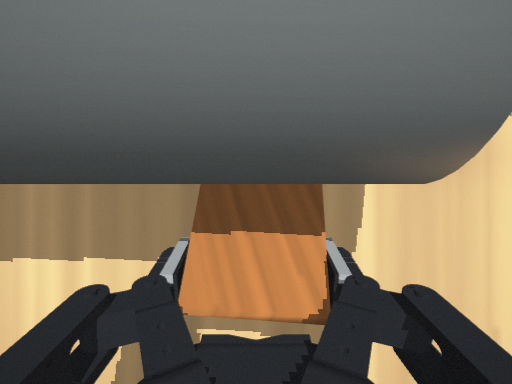

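The wrist view shows the chock held between the fingers at (185–330,185–325), with its toe under the pipe at row ~185. I'll measure the slope-to-pipe gap from depth.

```bash
cat > gap.py <<'E'
from h import *
import sys
np.set_printoptions(precision=4,suppress=True)
sg=int(sys.argv[1])   # -1 right chock, +1 left
c=bot.calibration("wrist");p,d=bot.grab_frame("wrist");W=cloud(d,c)
a=fitpipe(W,-.13,.04);print("pipe",a[0],a[1],a[2])
a=a[0];x,y,z=np.moveaxis(W,-1,0);lo,hi=map(float,sys.argv[2:4])
ya=a[0]+a[1]*(x-.5);dd=sg*(y-ya)
m=(x>lo)&(x<hi)&(z>.017)&(z<.061)&(dd>.03)&(dd<.11)&(np.hypot(y-ya,z-a[2])>.0575)
Q=np.c_[dd[m],x[m],z[m]]
f=lambda k:(Q[:,2]-k[0]-k[1]*(Q[:,0]-.06)-k[2]*(Q[:,1]-(lo+hi)/2))/np.hypot(1,k[1])
r=least_squares(f,[.035,.575,0],loss="soft_l1",f_scale=.002).x
print("slope",r,"n",len(Q),"gap perp",(a[2]-r[0]+r[1]*.06)/np.sqrt(1+r[1]**2)-.055,"yaw err deg",np.degrees(r[2]/r[1]))
s=bot.sense();print(s["t"],s["ee_pos"],s["ft_force"])
E
python3 gap.py -1 .525 .575
```

```text
pipe [-0.055   0.0587  0.0668] 3.361842928824838 [0.4744 0.6066]
slope [ 0.0349  0.5951 -0.0469] n 14572 gap perp 0.003077680095710786 yaw err deg -4.513582863404671
23.025 [ 0.5492 -0.1396  0.0192] [ 1.3891 -3.7275  6.7744]
```

```bash
python3 - <<'E'
from h import *
np.set_printoptions(precision=4,suppress=True)
for n,y0,y1 in(("w1",-.25,-.125),("w7",-.18,-.1)):
    f=np.load(f"pics/{n}.npz");c=dict(intrinsics=f["K"],rvec=f["r"],tvec=f["t"]);W=cloud(f["d"],c);x,y,z=np.moveaxis(W,-1,0)
    for a in np.arange(.525,.576,.01):
        m=(x>a-.003)&(x<a+.003)&(y>y0)&(y<y1)&(z>.03)&(z<.075)
        Q=W[m]; 
        if n=="w7": Q=Q[np.hypot(Q[:,1]+.052,Q[:,2]-.067)>.0575]
        if len(Q)<5: continue
        k=np.polyfit(Q[:,1],Q[:,2],1)
        print(n,a.round(3),"back y",Q[:,1].min(),"top z",Q[:,2].max(),"slope",k[0],"y at z=.04",(.04-k[1])/k[0],len(Q))
E
```

```text
w1 0.525 back y -0.2144780081045677 top z 0.06220374846710855 slope -0.5922971575284058 y at z=.04 -0.17471625905661659 163
w1 0.535 back y -0.21588306153359185 top z 0.06319025616644082 slope -0.5920262239216876 y at z=.04 -0.17536879228339797 163
w1 0.545 back y -0.21499277478761528 top z 0.06271925449111812 slope -0.5937433652939219 y at z=.04 -0.17588609463396 158
w1 0.555 back y -0.2160549809439938 top z 0.0628472562875411 slope -0.5914152962669308 y at z=.04 -0.1765145967286878 163
w1 0.565 back y -0.21744377500287798 top z 0.062400269111122196 slope -0.5972479955155626 y at z=.04 -0.1773105817890773 162
w1 0.575 back y -0.21702490903670693 top z 0.06279132019960955 slope -0.5994094137101827 y at z=.04 -0.17795149035845134 165
w7 0.525 back y -0.16065001156686098 top z 0.06321802345506561 slope -0.5903815925116551 y at z=.04 -0.11991076501364648 1829
w7 0.535 back y -0.16101523785925287 top z 0.06331026369269423 slope -0.5908310331027177 y at z=.04 -0.12012555166580026 1855
w7 0.545 back y -0.16118532520015674 top z 0.0629728462412682 slope -0.589982205690131 y at z=.04 -0.1203101541830539 1877
w7 0.555 back y -0.1611627959330759 top z 0.0631167359732407 slope -0.5920106449334174 y at z=.04 -0.12055923999858874 1891
w7 0.565 back y -0.16151304650929366 top z 0.06296003031992584 slope -0.5904065340733494 y at z=.04 -0.12074193644890789 1903
w7 0.575 back y -0.1615706283013908 top z 0.06294901102706424 slope -0.5886312118496028 y at z=.04 -0.12086312183919795 1907
```

```bash
echo '[[[0,0,0,0,0,0,0.3],[0,0,0,0,0,0,0.3],[0,0,0,0,0,0,0.3]]]' | python3 steer.py 90; python3 gap.py -1 .525 .575
```

```text
t: 23.4
ee_pos: [0.5493, -0.1397, 0.0196]
tcp_rot: [3.137, -0.297, 1.628]
ft_force: [0.3, -3.7, 8.9]
grip_width: 0.696
gripper_force: 96.1
pipe [-0.055   0.0587  0.0668] 3.361298016278584 [0.4741 0.6067]
slope [ 0.035   0.5949 -0.0464] n 14422 gap perp 0.0030283100079712064 yaw err deg -4.468809523812646
23.45 [ 0.5493 -0.1397  0.0196] [-0.1409 -4.1138  8.7967]
```

In the tool's units: -0.0745 rad / 3.1416 = -0.0237.

```bash
echo '[[[0.0035,0,-0.0118,0,0,0,0.3],[0.0073,0,-0.0237,0,0,0,0.3],[0.0073,0,-0.0237,0,0,0,0.3]]]' | python3 steer.py; python3 gap.py -1 .525 .57
```

```text
t: 23.82
ee_pos: [0.5494, -0.1388, 0.0196]
tcp_rot: [3.137, -0.298, 1.707]
ft_force: [0.5, -1.2, 9.4]
grip_width: 0.697
gripper_force: 95.6
pipe [-0.055   0.0585  0.0668] 3.349374779303657 [0.4714 0.6062]
slope [0.0356 0.5927 0.001 ] n 12792 gap perp 0.0024050163613599795 yaw err deg 0.09564152463964556
23.875 [ 0.5494 -0.1388  0.0196] [-0.1776 -0.6839  8.7689]
```

```bash
echo '[[[0,0,0,0.001,0,0.0003,0.3],[0,0,0,0.002,0,0.0006,0.3],[0,0,0,0.0033,0,0.001,0.3],[0,0,0,0.0033,0,0.001,0.3]]]' | python3 steer.py; python3 gap.py -1 .525 .57
```

```text
t: 24.38
ee_pos: [0.5493, -0.1365, 0.0196]
tcp_rot: [3.136, -0.296, 1.706]
ft_force: [0.3, -3.7, 8.0]
grip_width: 0.698
gripper_force: 95.9
pipe [-0.055   0.0588  0.0668] 3.363811548452087 [0.4723 0.606 ]
slope [0.0371 0.5915 0.0014] n 12228 gap perp 0.0011111794095951047 yaw err deg 0.13686500546332528
24.425 [ 0.5493 -0.1365  0.0196] [ 0.6228 -4.3977  7.5356]
```

```bash
echo '[[[0,0,0,0.0005,0,0.0002,0.3],[0,0,0,0.001,0,0.0003,0.3],[0,0,0,0.0015,0,0.0005,0.3],[0,0,0,0.002,0,0.0006,0.3],[0,0,0,0.002,0,0.0006,0.3]]]' | python3 steer.py; python3 gap.py -1 .525 .57
```

```text
t: 25.05
ee_pos: [0.5491, -0.1346, 0.0196]
tcp_rot: [3.136, -0.296, 1.706]
ft_force: [0.9, -4.6, 7.7]
grip_width: 0.695
gripper_force: 95.8
pipe [-0.055   0.0587  0.0668] 3.361265942400243 [0.473  0.6059]
slope [0.0383 0.5891 0.0002] n 11723 gap perp 3.264956462093599e-05 yaw err deg 0.02076214098293752
25.1 [ 0.5491 -0.1346  0.0196] [ 0.5986 -4.2258  7.8611]
```

In the tool's units: -0.3 rad / 3.1416 = -0.0955.

```bash
echo '[[[0,0,0,0,0,0,0.8],[0,0,0,0,0,0,1],[0,0,0,0,0,0,1],[0,0,0,0,0,-0.01,1],[0,0,0,0,0,-0.04,1],[0,0,0,0,0,-0.09,1],[0,0,0,0,0,-0.14,1],[0,-0.0318,0,0.02,0,-0.19,1],[0,-0.0637,0,0.06,0,-0.24,1],[0,-0.0955,0,0.11,0,-0.265,1],[0,-0.0955,0,0.165,0,-0.25,1],[0,-0.0955,0,0.22,0,-0.23,1]]]' | python3 steer.py; python3 look.py w8
```

```text
t: 26.6
ee_pos: [0.5274, 0.0099, 0.3044]
tcp_rot: [3.137, 0.001, 1.704]
ft_force: [1.1, 0.3, -0.7]
grip_width: 1.003
gripper_force: 0.0
pipe (array([-0.0551,  0.057 ,  0.0668]), np.float64(3.2635557277524936), array([0.4087, 0.6059]), 12923, np.float64(0.0004956500064202425))
R ((0.5494867563247681, -0.14040659368038177), (0.060232240706682205, 0.030794883146882057), 2.035804271697998) [[0.5197, -0.1554, 0.0454], [0.5792, -0.1247, 0.0628]]
L ((0.5511325001716614, 0.002440858632326126), (0.10500556230545044, 0.0016151533927768469), 3.2229249477386475) [[0.4995, 0.0, 0.0548], [0.6029, 0.0058, 0.0699]]
26.65 [0.5248 0.0162 0.3033] [ 3.1407 -0.0058  1.7102]
```

In the tool's units: -2.16 rad / 3.1416 = -0.6875.

```bash
echo '[[[0,0,-0.0573,0.03,0.001,0,1],[0,0,-0.1146,0.06,0.003,0,1],[0,0,-0.1719,0.09,0.004,0,1],[0,0,-0.2292,0.12,0.006,0,1],[0,0,-0.2865,0.15,0.007,0,1],[0,0,-0.3438,0.18,0.008,0,1],[0,0,-0.4011,0.21,0.01,0,1],[0,0,-0.4584,0.235,0.011,0,1],[0,0,-0.5157,0.235,0.011,0,1],[0,0,-0.573,0.235,0.011,0,1],[0,0,-0.6303,0.235,0.011,0,1],[0,0,-0.6875,0.235,0.011,0,1]]]' | python3 steer.py; echo '[[[0,0,-0.0573,0,0,0,1],[0,0,-0.1146,0,0,0,1],[0,0,-0.1719,0,0,0,1],[0,0,-0.2292,0,0,0,1],[0,0,-0.2865,0,0,0,1],[0,0,-0.2897,0,0,0,1]]]' | python3 steer.py; python3 - <<'E'
from h import *
np.set_printoptions(precision=4,suppress=True)
c=bot.calibration("wrist");p,d=bot.grab_frame("wrist");cv2.imwrite("pics/w9.png",p);np.savez("pics/w9.npz",d=d,K=c["intrinsics"],r=c["rvec"],t=c["tvec"])
W=cloud(d,c);x,y,z=np.moveaxis(W,-1,0)
Q=W[(z>.03)&(z<.075)&(y>.2)&(y<.34)&(x>.44)&(x<.56)];print(np.percentile(Q,[.3,99.7],axis=0),cv2.minAreaRect(Q[:,:2].astype(np.float32)))
A=np.c_[Q[:,2],Q[:,0]-.5,np.ones(len(Q))];k=np.linalg.lstsq(A[Q[:,2]<.058],Q[Q[:,2]<.058,1],rcond=None)[0];print("y=%.3f z+%.4f(x-.5)+%.4f"%tuple(k))
s=bot.sense();print(s["t"],s["ee_pos"],s["tcp_rot"],s["joint_pos"])
E
```

```text
t: 28.15
ee_pos: [0.5066, 0.2424, 0.3024]
tcp_rot: [3.141, -0.0, -2.412]
ft_force: [0.3, -0.2, -0.5]
grip_width: 0.998
gripper_force: 0.0
t: 28.9
ee_pos: [0.5067, 0.2424, 0.3024]
tcp_rot: [-3.142, 0.0, -1.51]
ft_force: [-0.1, -0.2, -0.6]
grip_width: 1.001
gripper_force: 0.0
[[0.4729 0.257  0.03  ]
 [0.5329 0.3151 0.0624]] ((0.5028292536735535, 0.28541067242622375), (0.05975313112139702, 0.05997806414961815), 88.06836700439453)
y=1.658 z+-0.0302(x-.5)+0.2086
28.95 [0.5066 0.2424 0.3023] [ 3.1416  0.     -1.5108] [ 0.3312  0.1351 -0.0524  1.3833  0.     -1.2996]
```

View pics/w9.png

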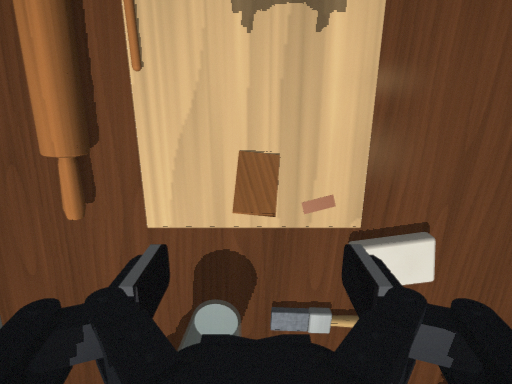

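The wrist view from the +y side shows the left chock at (234–280,150–216), with nothing near its back edge; the jug and brush are well beyond the board's end. I'll grip it with the tool yaw matched to it.

In the tool's units: 0.09 rad / 3.1416 = 0.0286.

```bash
echo '[[[0,0.0318,0.0095,-0.02,0,0.03,1],[-0.0029,0.0637,0.0191,-0.04,0,0.07,1],[-0.0043,0.0955,0.0286,-0.0512,0.0005,0.12,1],[-0.0043,0.0955,0.0286,-0.0512,0.0005,0.17,1],[-0.0043,0.0955,0.0286,-0.0512,0.0005,0.22,1],[-0.0043,0.0955,0.0286,-0.0512,0.0005,0.255,1],[-0.0043,0.0955,0.0286,-0.0512,0.0005,0.275,1],[-0.0043,0.0955,0.0286,-0.0512,0.0005,0.283,1],[-0.0043,0.0955,0.0286,-0.0512,0.0005,0.283,1]]]' | python3 steer.py; echo '[[[0,0,0,0,0,0,0.5],[0,0,0,0,0,0,0.5],[0,0,0,0,0,0,0.5],[0,0,0,0,0,0,0.5],[0,0,0,0,0,0,0.5]]]' | python3 steer.py 60
```

```text
t: 30.08
ee_pos: [0.5036, 0.294, 0.0197]
tcp_rot: [-3.14, -0.3, -1.6]
ft_force: [0.0, 0.7, 0.5]
grip_width: 0.997
gripper_force: 0.0
t: 30.7
ee_pos: [0.5046, 0.2948, 0.0208]
tcp_rot: [-3.138, -0.298, -1.6]
ft_force: [0.6, 1.4, 6.3]
grip_width: 0.693
gripper_force: 65.4
```

In the tool's units: -0.029 rad / 3.1416 = -0.0092.

```bash
echo '[[[0,0,0,0.0076,-0.0007,0.0024,0.3],[0.0029,0,-0.0092,0.0266,-0.0025,0.0082,0.3],[0.0057,0,-0.0181,0.0504,-0.0047,0.0156,0.3],[0.0085,0,-0.0274,0.0742,-0.0069,0.0229,0.3],[0.0085,0,-0.0274,0.098,-0.0092,0.0303,0.3],[0.0085,0,-0.0274,0.1217,-0.0114,0.0376,0.3],[0.0085,0,-0.0274,0.1455,-0.0136,0.045,0.3],[0.0085,0,-0.0274,0.1693,-0.0158,0.0523,0.3],[0.0085,0,-0.0274,0.1931,-0.0181,0.0597,0.3],[0.0085,0,-0.0274,0.2168,-0.0203,0.067,0.3],[0.0085,0,-0.0274,0.2339,-0.0219,0.0723,0.3],[0.0085,0,-0.0274,0.2416,-0.0226,0.0747,0.3]]]' | python3 steer.py; python3 gap.py 1 .495 .545
```

```text
t: 32.2
ee_pos: [0.5201, 0.0405, 0.0208]
tcp_rot: [-3.138, -0.298, -1.511]
ft_force: [-0.1, 4.7, 7.7]
grip_width: 0.692
gripper_force: 65.9
pipe [-0.0552  0.0565  0.0669] 3.231163959587235 [0.447  0.5963]
slope [0.031  0.6028 0.0004] n 15177 gap perp 0.0067111620952966244 yaw err deg 0.042405036081734994
32.25 [0.5201 0.0396 0.0208] [-0.8973  1.3662  6.0212]
```

```bash
echo '[[[0,0,0,0.003,0,0.0009,0.3],[0,0,0,0.006,0,0.0019,0.3],[0,0,0,0.008,0,0.0025,0.3],[0,0,0,0.0095,0,0.0029,0.3],[0,0,0,0.0105,0,0.0032,0.3],[0,0,0,0.0105,0,0.0032,0.3]]]' | python3 steer.py; python3 gap.py 1 .495 .545
```

```text
t: 33.0
ee_pos: [0.5208, 0.0302, 0.0208]
tcp_rot: [-3.138, -0.299, -1.51]
ft_force: [-0.0, 2.8, 7.0]
grip_width: 0.697
gripper_force: 65.9
pipe [-0.0509  0.0349  0.0647] 1.9968453403792874 [0.4507 0.5936]
slope [ 0.0396  0.5893 -0.013 ] n 13240 gap perp -0.0029000518334484984 yaw err deg -1.2607607511514034
33.05 [0.5208 0.0302 0.0208] [-0.8406  2.8546  8.0983]
```

```bash
sed -i 's/fitpipe(W,-.13,.04)/fitpipe(W,-.13,float(sys.argv[4]) if len(sys.argv)>4 else .04)/' gap.py; python3 gap.py 1 .495 .545 -.005
```

```text
pipe [-0.0551  0.0559  0.0668] 3.2019792661773 [0.4512 0.5854]
slope [ 0.0373  0.5895 -0.0004] n 13247 gap perp 0.0008763822252889145 yaw err deg -0.0436688957570974
33.1 [0.5208 0.0302 0.0208] [0.365  4.5565 6.9248]
```

Only about 1.7 mm of horizontal gap remains, so I'll advance that far.

```bash
echo '[[[0,0,0,0.0005,0,0.0002,0.3],[0,0,0,0.001,0,0.0003,0.3],[0,0,0,0.0015,0,0.0005,0.3],[0,0,0,0.0018,0,0.0006,0.3],[0,0,0,0.0018,0,0.0006,0.3]]]' | python3 steer.py; python3 gap.py 1 .495 .545 -.005
```

```text
t: 33.72
ee_pos: [0.5209, 0.0285, 0.0208]
tcp_rot: [-3.138, -0.298, -1.509]
ft_force: [-0.6, 4.1, 7.7]
grip_width: 0.698
gripper_force: 65.9
pipe [-0.0551  0.056   0.0668] 3.2078329087406234 [0.4518 0.5853]
slope [ 0.0384  0.5887 -0.0001] n 12775 gap perp -8.45092759048302e-05 yaw err deg -0.007022571400216953
33.775 [0.5209 0.0285 0.0208] [0.9662 4.7907 7.647 ]
```

In the tool's units: -0.3 rad / 3.1416 = -0.0955.

```bash
echo '[[[0,0,0,0.0004,0,0.0001,0.3],[0,0,0,0.0004,0,0.0001,0.3]]]' | python3 steer.py; echo '[[[0,0,0,0,0,0,0.8],[0,0,0,0,0,0,1],[0,0,0,0,0,0,1],[0,0,0,0,0,-0.01,1],[0,0,0,0,0,-0.04,1],[0,0,0,0,0,-0.09,1],[0,0,0,0,0,-0.14,1],[0,-0.0318,0,0.01,0,-0.19,1],[0,-0.0637,0,0.035,0,-0.24,1],[0,-0.0955,0,0.07,0,-0.28,1],[0,-0.0955,0,0.1,0,-0.28,1],[0,-0.0955,0,0.1,0,-0.28,1]]]' | python3 steer.py; python3 look.py w10; python3 gap.py 1 .5 .545; python3 gap.py -1 .525 .575;  python3 - <<'E'
from h import *
for n in("top","side"):
    p,d=bot.grab_frame(n);cv2.imwrite(f"pics/{n}9.png",p)
    W=cloud(d,bot.calibration(n));x,y,z=np.moveaxis(W,-1,0);Q=W[(z>.25)&(z<.281)&(x>.42)&(x<.68)&(y<-.2)&(y>-.4)];r=cv2.minAreaRect(Q[:,:2].astype(np.float32));print("door",r)
E
```

```text
t: 34.02
ee_pos: [0.5209, 0.0281, 0.0208]
tcp_rot: [-3.138, -0.299, -1.509]
ft_force: [-0.4, 3.4, 7.2]
grip_width: 0.694
gripper_force: 65.9
t: 35.52
ee_pos: [0.5208, 0.0128, 0.3184]
tcp_rot: [-3.138, -0.001, -1.512]
ft_force: [1.2, 0.3, 0.7]
grip_width: 1.001
gripper_force: 0.0
pipe (array([-0.0552,  0.0578,  0.0667]), np.float64(3.306878290843557), array([0.4089, 0.6063]), 15531, np.float64(0.0004957776724973565))
R ((0.5486134886741638, -0.13219906389713287), (0.05951020494103432, 0.04832451790571213), 4.705399513244629) [[0.5182, -0.1565, 0.0368], [0.5784, -0.1107, 0.0629]]
L ((0.5203059315681458, 0.02736898511648178), (0.059522151947021484, 0.042424123734235764), 3.373495578765869) [[0.4906, 0.0051, 0.0379], [0.5499, 0.0493, 0.0625]]
35.575 [0.52   0.0139 0.317 ] [-3.1405 -0.0001 -1.5108]
pipe [-0.0552  0.0578  0.0667] 3.306491991082238 [0.4088 0.6062]
slope [ 0.0388  0.5809 -0.0004] n 983 gap perp -0.0007036742514046901 yaw err deg -0.03712074907770149
35.625 [0.5195 0.0146 0.316 ] [0.7577 0.1846 0.0296]
pipe [-0.0552  0.0576  0.0667] 3.296273489423641 [0.4089 0.6062]
slope [ 0.0384  0.5872 -0.0021] n 1553 gap perp -0.00016857054047158399 yaw err deg -0.20568854222276253
35.675 [0.5192 0.0151 0.3155] [-0.3765  1.0224  0.0384]
door ((0.5497179627418518, -0.37892818450927734), (0.25894108414649963, 0.037182748317718506), 0.876039981842041)
door ((0.5219382047653198, -0.37679436802864075), (0.04572544991970062, 0.20331832766532898), 89.97514343261719)
```

View pics/w10.png

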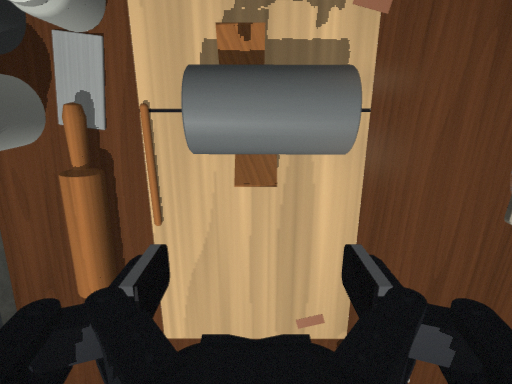

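The wrist view shows the pipe at (183–360,65–153) with line stubs at row 110 on both sides. Both chocks touch it, at (218–265,25–65) and (235–277,155–186), and the stick at (150,100–225) has not moved. The measured gaps are about 0, the door is parallel to the kiln front and the arm is clear, so I'll hand in.

```bash
python3 -c "
from rig import bot
print(bot.hand_in())"
```

```text
the job is handed in; nothing more can be done
None
```

The job is handed in: the kiln door is pushed shut to its stop, the pipe rests within about 1 mm and 0.5° of the black line, and both chocks touch it from either side, finished at about 36 s of the 72 s allowed.

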